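# Find the hidden catch and open the skewer locker

## Robot

A 6-joint arm with a two-finger parallel gripper is mounted at the origin on the work surface. World frame = base frame: x ahead of the robot, y to its left, z up, the work surface at z = 0. Lengths are in m, angles in rad, forces in N, time in s.
With the tool pointing down it reaches from about 0.325 to 0.75 m from the base axis. Payload 7.6 kg.
Tool frame: the origin (TCP) lies on the centre line of the jaws, within the pads' length; the fingertips stand 22 mm ahead of it and the grasp point (between the pads) lies 3 mm ahead of it (bot.finger_overhang is the z of the fingertips in the tool frame, in m); z points along the fingers, y is the direction in which the jaws open and shut (so a half turn about z gives the same grasp; the last joint's range is limited). The gripper opens to 85 mm and grips with 20 to 120 N. Pads are 22 mm wide; open, the fingers measure 114 mm over their backs; the gripper's body (76 mm by 85 mm) begins 54 mm behind the grasp point. The pads swing forward as they close: fully open they stand 13 mm farther back than shut.
Start: joints at [-1.383, 0.052, 1.401, -0, 1.689, -0.07], TCP at [0.134, -0.508, 0.253] pointing down, gripper open.
Joint ranges: [-2.9, 2.9], [-0.91, 2.17], [0.12, 2.37], [-1.06, 4.2], [0.26, 2.73], [-2.93, 2.93]. Speed limits (rad/s): [2.57, 2.57, 3.01, 3.14, 3.14, 3.14].

## Interface

Orientations are given as [roll, pitch, yaw] about the fixed x, y, z axes, in that order (R = Rz(yaw) Ry(pitch) Rx(roll)).
In Python, from station import bot, optics, ticket gives the robot as it stands.
- The arm moves only by the tool carry_out, never from a script. Its argument "plan" is one flat list of numbers, 5 for each row, row after row: the gripper's target within -1 to 1 (fully open at 1, half-way at 0, shut at -1), then the shift along the tool's x, y, z in m, then the turn about the tool's z in degrees. In form: [gripper, dx, dy, dz, roll, gripper, dx, dy, dz, roll, ...]. A call has 1 to 8 rows; each row shifts and turns the commanded pose from where the row before left it, along the tool's axes as they then stand; what a row does not reach is not made up. A row lasts 1/8 s, in which the tool goes at most 62.5 mm and 10.7 degrees, less where a joint would pass 70% of its speed; a pose out of reach is approached as far as the arm can. A call is refused whole if a number of a shift passes 0.0625 or a number of a turn 10.7, either way. A call with a gripper value outside its range is refused whole. The fingers move at their own pace and stop on an object; "squeeze" is the grip in N (left out, the last holds). Time passes only in rows, so rows that do not move let the fingers close. It gives the time, the measured TCP pose, the force and the opening at its end, in the units of the state.
- bot.get_obs(): the state, without advancing time (a new reading comes with each control period).
- optics.read_camera(name): name is "scene" or "side" or "wrist"; returns (picture, depth): 400x640x3 uint8, red, green, blue; 400x640 float32, m along the optical axis (not along the pixel's ray), 0 where there is no reading.
- optics.calibration(name): a dict with "camera_matrix" (3x3 intrinsics, pixels), "R" (3x3) and "t" (3): a world point X has camera coordinates R X + t; the wrist camera has in their place "T_tool_cam" (4x4, takes a point from camera to tool coordinates, whose origin is the TCP and whose axes are the flange's). Camera axes: x right, y down, z forward; pixel columns grow to the right and rows downward; lengths in m; the calibration is good to about 2 mm. A picture is of the moment at which its call begins: read the wrist's pose just before it. calibration takes no time and is no camera call.
- ticket.job_done(): hands the job in, once; it reports no verdict.
The state is a dict: "t": time; "joint_positions": joint angles; "joint_vel": joint speeds; "joint_torque": joint torques, N m; "tcp_pos": TCP position; "tcp_rot": TCP orientation; "force": force on the tool from outside, world axes, zero at the start; "wrist_torque": the same for the moment, N m; "gripper_width": finger opening in m.
Only numpy, scipy, OpenCV 4.12 (cv2) and the standard library are available. Lean on these libraries where they do the work, as an engineer would, in place of code of your own. Each camera call takes 0.05 s, during which the arm holds its last target. There are 200 camera calls.

## Task

Open the galvanised skewer locker by its concealed catch. With the fingertips, touch down on the plain steel of the front panel and feel along it for the flush catch button, then press the button in until the lid springs up by itself. Take hold of nothing, do not pull or push the lid, and leave the tongs, brush, skewer rest and drip tray where they lie.

Things in the scene. Friction and masses are not known exactly. Their poses are not given: they have to be found in the camera images.
- locker: Fixed galvanised steel skewer locker, 270 mm deep (x) x 480 mm wide (y) x 123 mm high. Origin: centre of its underside, on the bench. x points from the front panel to the lid's hinge, away from the robot; y along the panel; z up. The front panel is the flat strip from x = -134 to -31 mm; the lid covers x = -26 to +135 mm.
- panel_mid (a point): Middle of the front panel's flat top, 120 mm above the bench, axes as the locker's. The exposed panel is rigid plain steel, 220 mm long (y -110 to +110 from here), 103 mm deep, between end plates 3 mm higher. The catch button's centre lies on the line x = 0 at any y from -60 to +60 mm; it differs from locker to locker and is not given: find it by touch or sight.
- catch (a joint): How far the catch button is in, m: 0 at rest, 0.008 fully in. A round bare-metal cap 50 mm across in a 54 mm opening of the panel with a dark gap around it, flat top 2 mm below the panel surface. Sprung: about 2.5 N to start, 7 N fully in; a 4 N touch sinks 4 to 5 mm below the panel. It frees the lid at about 0.005, so press it fully in; it comes back when let go.
- lid (a joint): Opening angle of the lid, rad: 0 shut and latched, 1.15 fully up. The lid is 480 mm wide and 161 mm deep, hinged along its far (+x) edge; when the bolt is drawn a spring swings it up gently within about 2 s and holds it up.
- lid_edge (a point): Middle of the lid's front edge, top side; 56 mm beyond panel_mid in the locker's x when the lid is shut.
- rest: Bystander: white ceramic skewer rest, loose, 32 x 62 x 23 mm, with notches in its top, standing on the locker's left (+y) end plate; origin at the centre of its underside.
- tongs: Bystander: stainless tongs, loose, about 285 mm long along their x, 65 mm wide, 30 mm high, lying on the bench left (+y) of the locker; origin at mid-length on the bench.
- brush: Bystander: black silicone basting brush, loose, 240 mm long along its x, 36 mm wide, 24 mm high, lying on the bench left of the tongs; origin near mid-length on the bench.
- tray: Bystander: shallow aluminium drip tray, loose, 230 x 160 x 28 mm, on the bench right (-y) of the locker; origin at the centre of its underside.

How it is judged:
On the way, in this order (a step that is already met when the one before it is completed fails the run):
1. the fingers touch the plain steel of the front panel, with the lid still shut ((contact force between the fingers and panel_c8 above 0.3 N or contact force between the fingers and panel_c9 above 0.3 N or contact force between the fingers and panel_c10 above 0.3 N or contact force between the fingers and panel_c11 above 0.3 N) and value of joint lid below 0.05 rad), for 0.05 s.
2. the fingers press the catch button in (value of joint catch above 0.005 m and contact force between the fingers and catch_c0 above 1 N), for 0.1 s.
At the end, for the whole second after the job is handed in: The lid has sprung up (more than 0.8 rad open), the button has come back out (less than 2 mm in), and the four bystanders lie within 20 mm of where they were (value of joint lid above 0.8 rad and value of joint catch below 0.002 m and distance of each of rest, tongs, brush, tray from where it was at the start of the episode below 0.02 m); the robot touches nothing.
It fails at once if the ceramic skewer rest is lifted or shifted by more than 20 mm (distance of rest from where it was at the start of the episode above 0.02 m).
It fails at once if the pair of tongs is lifted or shifted by more than 20 mm (distance of tongs from where it was at the start of the episode above 0.02 m).
It fails at once if the basting brush is lifted or shifted by more than 20 mm (distance of brush from where it was at the start of the episode above 0.02 m).
It fails at once if the drip tray is lifted or shifted by more than 20 mm (distance of tray from where it was at the start of the episode above 0.02 m).
It fails at once if the fingers pull or push the lid (more than 10 N) (contact force between the fingers and lid above 10 N).
It also fails if it takes over 61 s, if anything falls off the work surface, if the arm or the gripper's body presses on something with over 40 N, if the wrist force passes 120 N, or if a joint passes its speed limit or range.

## Working session

There is one attempt and no reset: what is moved stays moved. The work goes in short steps, Python scripts to look and compute and a tool call to move; the robot and the scene stay as the last step left them, time stands still between calls to the robot, and variables do not carry over. Pictures are saved under pics/ and viewed, about 8 in all and at most 12, crops included, and the job is handed in when it is done.

Besides the shell and the picture viewer there is one more tool, called after "Emit:" as a command line: name --argument value ..., lists and objects as JSON in quotes. carry_out: Moves the arm, as the interface text tells. Its arguments: {"type":"object","properties":{"plan":{"type":"array","items":{"type":"number"}},"squeeze":{"type":"number"}},"required":["plan"]}

```bash
mkdir -p pics; ls
python3 - <<'E'
from station import bot, optics, ticket
import cv2,numpy as np
for n in("scene","side"):
    im,d=optics.read_camera(n); cv2.imwrite(f"pics/{n}0.png",im[:,:,::-1]); np.savez(f"pics/{n}0.npz",im=im,d=d)
    c=optics.calibration(n); print(n,c["camera_matrix"].tolist(),np.round(-c["R"].T@c["t"],3))
o=bot.get_obs();print(o["t"],o["tcp_pos"],o["tcp_rot"],o["force"],o["gripper_width"])
E
```

```text
pics
scene [[487.6146750048165, 0.0, 317.0943599902711], [0.0, 487.6146750048165, 196.22789033435177], [0.0, 0.0, 1.0]] [ 1.463 -0.264  0.951]
side [[400.5481102603474, 0.0, 323.4186486743487], [0.0, 400.5481102603474, 198.66401866331], [0.0, 0.0, 1.0]] [0.036 0.735 0.931]
0.1 [ 0.13381656 -0.50742026  0.25258018] [-3.14022166e+00 -9.63505464e-05  2.57772075e-01] [0.51155352 0.32045714 0.13159026] 0.08545649004944278
```

View pics/scene0.png

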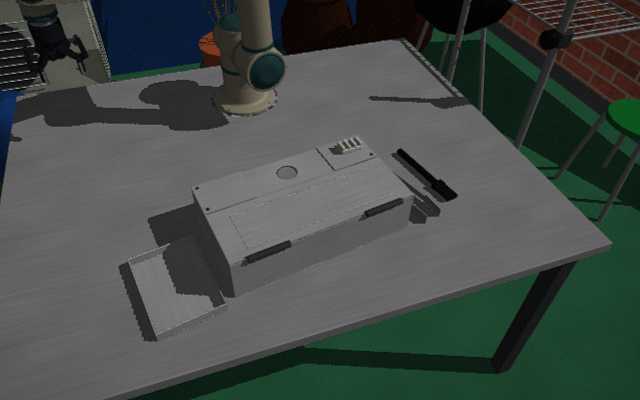

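View pics/side0.png

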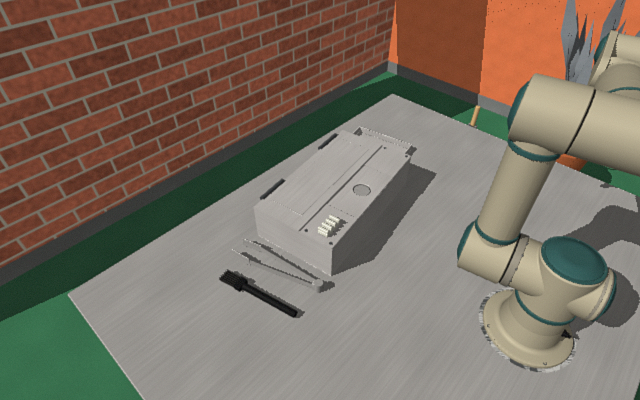

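The button shows as a disc with a dark ring at about (287,172) in scene and (361,189) in side. I'll enlarge both to get the panel corners.

Run:
```python
import cv2,numpy as np
a=cv2.imread("pics/scene0.png")[125:225,180:420]; b=cv2.imread("pics/side0.png")[120:280,230:430]
a=cv2.convertScaleAbs(cv2.resize(a,None,fx=3.3,fy=3.3,interpolation=cv2.INTER_CUBIC),alpha=1.5);cv2.imwrite("pics/a.png",a)
cv2.imwrite("pics/b.png",cv2.convertScaleAbs(cv2.resize(b,None,fx=3.5,fy=3.5,interpolation=cv2.INTER_CUBIC),alpha=1.5))
```

```text
(no output)
```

View pics/a.png

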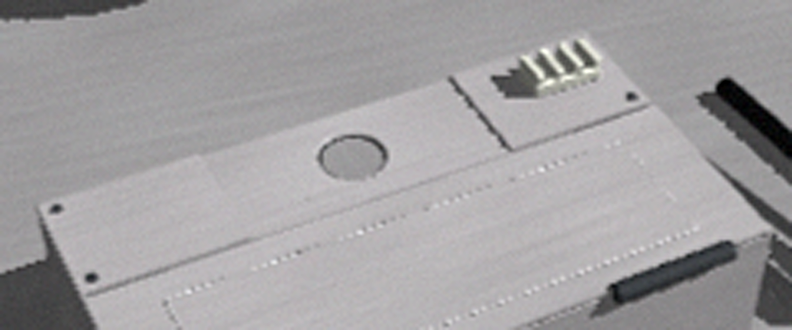

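View pics/b.png

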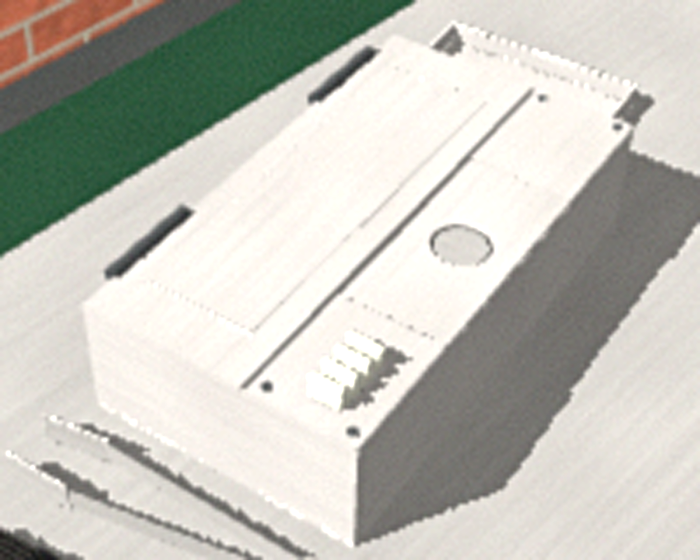

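Crop a shows the button at (353,157) and screws at (56,209), (91,277) and (630,97). Crop b shows the button at (461,245) and screws at (353,432), (266,385), (541,97) and (617,127).

```bash
cat > h.py <<'E'
from station import bot, optics, ticket
import numpy as np
from scipy.spatial.transform import Rotation as Ro
def cast(n,p,z):
    c=optics.calibration(n); o=-c["R"].T@c["t"]
    r=c["R"].T@np.linalg.solve(c["camera_matrix"],[p[0],p[1],1]); return o+r*(z-o[2])/r[2]
E
python3 - <<'E'
from h import *
A=lambda p,z:cast("scene",(p[0]/3.3+180-.35,p[1]/3.3+125-.35),z)
B=lambda p,z:cast("side",(p[0]/3.5+230-.36,p[1]/3.5+120-.36),z)
bA,bB=A((353,157),.119),B((461,245),.119); print("button",bA,bB)
sa=[A(p,.123) for p in((56,209),(91,277),(630,97))]; sb=[B(p,.123) for p in((617,127),(541,97),(266,385),(353,432))]
print(np.round(sa,4));print(np.round(sb,4))
v=(sa[2]-sa[1]); w=sb[2]-sb[1]; w2=sb[3]-sb[0]
for u in(v,w,w2): print("yaw of locker x deg",np.degrees(np.arctan2(u[1],u[0]))-90,np.linalg.norm(u))
m=sum(sb)/4; yaw=np.mean([np.arctan2(u[1],u[0]) for u in(v,w,w2)])-np.pi/2
R=np.array([[np.cos(yaw),-np.sin(yaw)],[np.sin(yaw),np.cos(yaw)]])
print("panel_mid from screws",m,"yaw",yaw)
for b in(bA,bB): print("button in panel frame",R.T@(b-m)[:2])
D=np.load("pics/scene0.npz")["d"];print("depth z:",end="")
c=optics.calibration("scene");d=D[172,287];print(c["R"].T@(np.linalg.solve(c["camera_matrix"],[287,172,1])*d-c["t"]))
print(np.round(bot.get_obs()["tcp_rot"],4))
E
```

```text
button [ 0.55334971 -0.00953285  0.119     ] [ 0.55370214 -0.00997964  0.119     ]
[[ 0.5453 -0.2381  0.123 ]
 [ 0.6239 -0.2261  0.123 ]
 [ 0.5568  0.2245  0.123 ]]
[[ 0.5478 -0.2385  0.123 ]
 [ 0.6288 -0.2277  0.123 ]
 [ 0.56    0.224   0.123 ]
 [ 0.4792  0.2132  0.123 ]]
yaw of locker x deg 8.469484798977902 0.455576296660727
yaw of locker x deg 8.658803117446723 0.45691006987279925
yaw of locker x deg 8.635206540110701 0.4569330886003229
panel_mid from screws [ 0.55394668 -0.00723607  0.123     ] yaw 0.14988593502861636
button in panel frame [-0.00093325 -0.00218189]
button in panel frame [-0.00065148 -0.00267629]
depth z:[ 0.55144827 -0.00796613  0.11775354]
[-3.1402e+00 -1.0000e-04  2.5780e-01]
```

Both views agree: button at (0.5535, -0.010), about 2.5 mm off panel_mid, with locker yaw 0.150 rad. I'll close the jaws, align the yaw and move above the plain steel about 55 mm to the right of the middle.

Emit:
carry_out --plan '[-1,0,0,0,6.2,-1,0.04,-0.031,0,0,-1,0.04,-0.031,0,0,-1,0.04,-0.031,0,0,-1,0.04,-0.031,0,0,-1,0.04,-0.031,0,0,-1,0.04,-0.031,0,0,-1,0,0,0,0]' --squeeze 40

```text
t: 1.1
tcp_pos: [0.345, -0.2858, 0.253]
tcp_rot: [-3.141, -0.0, 0.154]
force: [-0.8, -0.9, -0.5]
gripper_width: -0.0002
```

Emit:
carry_out --plan '[-1,0.04,-0.031,0,0,-1,0.04,-0.031,0,0,-1,0.04,-0.031,0,0,-1,0.04,-0.031,0,0,-1,0.04,-0.031,0,0,-1,0.04,-0.031,0,0,-1,0,0,0,0,-1,0,0,0,0]'

```text
t: 2.1
tcp_pos: [0.5527, -0.0693, 0.2528]
tcp_rot: [3.141, 0.001, 0.149]
force: [-0.4, -0.9, -0.7]
gripper_width: 0.0
```

Run:
```python
from h import *
import cv2
o=bot.get_obs(); im,d=optics.read_camera("wrist"); cv2.imwrite("pics/w1.png",im[:,:,::-1])
print(o["t"],o["tcp_pos"],o["tcp_rot"],o["force"],o["gripper_width"],bot.finger_overhang)
def loc(x,y):
    c=np.array([x,y])-o["tcp_pos"][:2]; return Ro.from_euler("xyz",o["tcp_rot"]).inv().apply([*c,0])
print("to touch",loc(.562,-.062),"to button",loc(.5535,-.0098))
```

```text
2.1 [ 0.55266454 -0.06930423  0.25281809] [3.14131284e+00 1.19543501e-03 1.48869290e-01] [-0.39435791 -0.85341725 -0.6664291 ] 3.821262483974926e-05 0.022
to touch [ 1.03155613e-02 -5.83879824e-03 -1.39653884e-05] to button [ 9.65188200e-03 -5.87221542e-02 -2.79696998e-05]
```

View pics/w1.png

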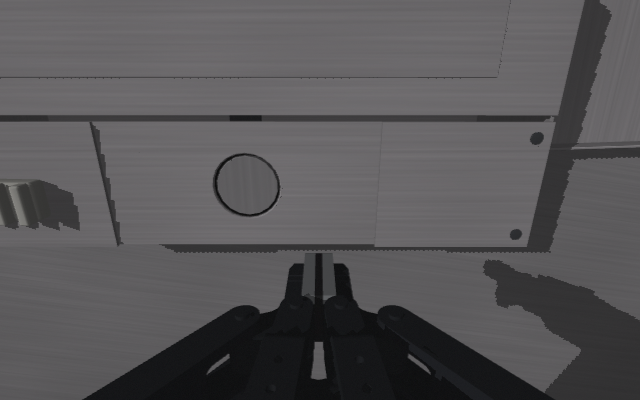

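The wrist view shows the button at (247,184), plain panel to its right, and the seam at x≈378. I'll move over the steel, descend, then creep down.

Emit:
carry_out --plan '[-1,0.01,-0.006,0.02,0,-1,0,0,0.04,0,-1,0,0,0.03,0,-1,0,0,0.01,0,-1,0,0,0,0,-1,0,0,0,0]'

```text
t: 2.9
tcp_pos: [0.5628, -0.0611, 0.1548]
tcp_rot: [3.141, -0.002, 0.149]
force: [0.5, 0.6, -0.6]
gripper_width: 0.0002
```

Emit:
carry_out --plan '[-1,0,0,0.003,0,-1,0,0,0.003,0,-1,0,0,0,0]'

```text
t: 3.28
tcp_pos: [0.5619, -0.0608, 0.147]
tcp_rot: [-3.142, 0.0, 0.15]
force: [0.5, -1.0, -0.1]
gripper_width: -0.0
```

Emit:
carry_out --plan '[-1,0,0,0.0015,0,-1,0,0,0.0015,0,-1,0,0,0,0]'

```text
t: 3.65
tcp_pos: [0.562, -0.0609, 0.1441]
tcp_rot: [-3.142, 0.0, 0.15]
force: [-0.2, 0.5, 1.0]
gripper_width: 0.0002
```

Emit:
carry_out --plan '[-1,0,0,0.001,0,-1,0,0,0,0]'

```text
t: 3.9
tcp_pos: [0.562, -0.0609, 0.1432]
tcp_rot: [3.142, 0.0, 0.15]
force: [-1.0, 0.8, 0.3]
gripper_width: -0.0001
```

Emit:
carry_out --plan '[-1,0,0,0.001,0,-1,0,0,0,0]'

```text
t: 4.15
tcp_pos: [0.562, -0.0608, 0.1422]
tcp_rot: [3.142, 0.0, 0.15]
force: [0.3, 0.1, -0.4]
gripper_width: -0.0002
```

Emit:
carry_out --plan '[-1,0,0,0.001,0,-1,0,0,0,0]'

```text
t: 4.4
tcp_pos: [0.5621, -0.0609, 0.1421]
tcp_rot: [3.141, -0.0, 0.15]
force: [-2.9, 0.3, 5.5]
gripper_width: -0.0002
```

I have contact: 5.5 N at fingertip z 0.120, which is the panel height. I'll feel along a little toward the button.

Emit:
carry_out --plan '[-1,0,-0.004,0,0,-1,0,-0.004,0,0,-1,0,0,0,0]'

```text
t: 4.78
tcp_pos: [0.5613, -0.0528, 0.1421]
tcp_rot: [3.141, -0.002, 0.15]
force: [-0.1, -1.5, 5.7]
gripper_width: 0.0002
```

Emit:
carry_out --plan '[-1,0,0,-0.005,0,-1,0,0,-0.005,0,-1,0,0,0,0]'

```text
t: 5.15
tcp_pos: [0.561, -0.0528, 0.1515]
tcp_rot: [3.142, -0.0, 0.15]
force: [0.4, -1.0, 0.2]
gripper_width: -0.0003
```

Run:
```python
from h import *
o=bot.get_obs()
print(o["t"],o["tcp_pos"],o["force"],Ro.from_euler("xyz",o["tcp_rot"]).inv().apply([.5535-o["tcp_pos"][0],-.0098-o["tcp_pos"][1],0]))
```

```text
5.15 [ 0.56098258 -0.05276899  0.15154761] [ 0.36853201 -0.99960798  0.19295046] [-9.86392793e-04 -4.36044707e-02 -4.77065360e-07]
```

Emit:
carry_out --plan '[-1,-0.001,-0.022,0,0,-1,0,-0.0215,0,0,-1,0,0,0,0,-1,0,0,0.006,0,-1,0,0,0.003,0,-1,0,0,0,0]'

```text
t: 5.9
tcp_pos: [0.5532, -0.0105, 0.1417]
tcp_rot: [-3.141, 0.001, 0.149]
force: [-0.1, -0.0, 0.3]
gripper_width: -0.0001
```

Emit:
carry_out --plan '[-1,0,0,0.002,0,-1,0,0,0.002,0,-1,0,0,0,0]'

```text
t: 6.28
tcp_pos: [0.5536, -0.0103, 0.1386]
tcp_rot: [3.141, -0.001, 0.149]
force: [-0.0, -1.6, 2.7]
gripper_width: -0.0003
```

Below the panel surface with 2.7 N: this is the button. I'll press it in.

Emit:
carry_out --plan '[-1,0,0,0.002,0,-1,0,0,0.002,0,-1,0,0,0.0015,0,-1,0,0,0.001,0,-1,0,0,0,0,-1,0,0,0,0,-1,0,0,0,0]'

```text
t: 7.15
tcp_pos: [0.5536, -0.0103, 0.1322]
tcp_rot: [3.141, -0.001, 0.149]
force: [-1.4, -3.0, 6.0]
gripper_width: -0.0
```

Emit:
carry_out --plan '[-1,0,0,0,0,-1,0,0,-0.01,0,-1,0,0,-0.02,0,-1,0,0,-0.03,0,-1,-0.03,0,-0.03,0,-1,-0.04,0,0,0,-1,-0.03,0,0,0,-1,0,0,0,0]'

```text
t: 8.15
tcp_pos: [0.4534, -0.0248, 0.222]
tcp_rot: [-3.141, -0.0, 0.149]
force: [0.8, 0.5, -0.6]
gripper_width: 0.0002
```

Emit:
carry_out --plan '[-1,0,0,0,0,-1,0,0,0,0,-1,0,0,0,0,-1,0,0,0,0,-1,0,0,0,0,-1,0,0,0,0,-1,0,0,0,0,-1,0,0,0,0]'

```text
t: 9.15
tcp_pos: [0.4545, -0.025, 0.2218]
tcp_rot: [3.142, -0.0, 0.15]
force: [0.4, 0.4, -1.3]
gripper_width: 0.0002
```

Run:
```python
from h import *
import cv2
o=bot.get_obs();print(o["t"],o["tcp_pos"],o["force"])
im,d=optics.read_camera("side"); cv2.imwrite("pics/side1.png",im[:,:,::-1])
```

```text
9.15 [ 0.45450917 -0.02499106  0.22179805] [ 0.39540956  0.38060489 -1.27324451]
```

View pics/side1.png

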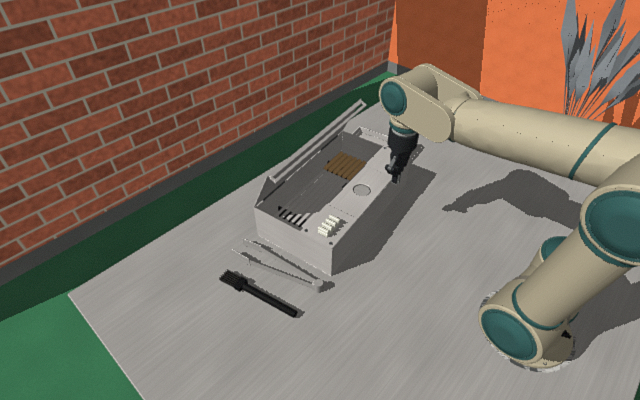

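The lid stands up (edge about (365,103) to (265,180)), the button is visible at (361,189), and the rest, tongs and brush are unmoved. I'll wait another second, then check the lid angle from depth and that it's still.

Emit:
carry_out --plan '[-1,0,0,0,0,-1,0,0,0,0,-1,0,0,0,0,-1,0,0,0,0,-1,0,0,0,0,-1,0,0,0,0,-1,0,0,0,0,-1,0,0,0,0]'

```text
t: 10.2
tcp_pos: [0.4545, -0.025, 0.2218]
tcp_rot: [3.141, -0.0, 0.15]
force: [0.2, 0.5, 0.1]
gripper_width: 0.0002
```

Run:
```python
from h import *
import cv2
def cloud(n,d):
    c=optics.calibration(n); v,u=np.mgrid[:400,:640]
    P=np.linalg.inv(c["camera_matrix"])@np.stack([u.ravel(),v.ravel(),np.ones(u.size)])*d.ravel()
    return (c["R"].T@(P-c["t"][:,None])).T.reshape(400,640,3)
im,d=optics.read_camera("side"); P=cloud("side",d)
m=(d>0)&(P[...,0]>.6)&(P[...,0]<.85)&(abs(P[...,1])<.28)&(P[...,2]>.14)&(P[...,2]<.35)
z=P[m][:,2]; h=np.percentile(z,98); print("lid top z",h,"angle",np.arcsin(min(1,(h-.12)/.161)),m.sum())
print("button z",np.median(P[187:192,359:364,2]),"panel z",np.median(P[175:180,372:376,2]))
a=cv2.imread("pics/side1.png")[:,:,::-1]; print("pixels changed in last s",(cv2.absdiff(im,a.copy()).max(2)>25).sum())
i0=np.load("pics/side0.npz")["im"]; print("changed: tongs/brush",(cv2.absdiff(im,i0).max(2)[240:325,215:340]>40).sum(),"rest",(cv2.absdiff(im,i0).max(2)[214:238,316:348]>40).sum())
s,_=optics.read_camera("scene"); s0=np.load("pics/scene0.npz")["im"]; print("tray",(cv2.absdiff(s,s0).max(2)[240:345,115:232]>40).sum())
print(bot.get_obs()["force"])
```

```text
lid top z 0.26953050696564257 angle 1.1910559742567994 1648
button z 0.11859005447597665 panel z 0.12116667170385208
pixels changed in last s 26
changed: tongs/brush 0 rest 1
tray 1446
[-0.61074254  0.44874034  0.01710299]
```

The tray region changed in the image, which may be the lid's shadow, so I'll check.

Run:
```python
from h import *
import cv2
s,d=optics.read_camera("scene"); s0=np.load("pics/scene0.npz")
print("tray depth changed px",(abs(d-s0["d"])[240:345,115:225]>.01).sum())
f=lambda i:cv2.resize(i[220:350,100:260,::-1],None,fx=2.4,fy=2.4)
cv2.imwrite("pics/tray.png",np.hstack([f(s0["im"]),f(s)]))
```

```text
tray depth changed px 159
```

View pics/tray.png

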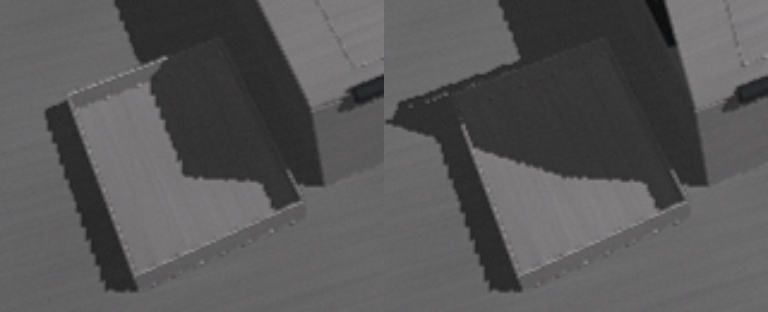

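The tray has the same outline before and after, with corners in the same pixels. Only the shadow of the raised lid changed. I'll hand in.

```bash
python3 -c "
from station import ticket
print(ticket.job_done())"
```

```text
the job is handed in; nothing more can be done
None
```

The lid is open and the job is handed in; the hand-in gives no verdict.

- **Finding the button:** I found it in two camera views that agreed to about 0.5 mm.
- **Touch:** With the jaws shut, I touched the plain steel at about 5.5 N, with the fingertips at panel height (z 0.120), and felt 8 mm along it.
- **Press:** I then pressed the button about 8 mm in, at about 6 N along the tool, and backed off to clear air about 10 cm above the bench-side edge of the locker.

**Last checks:**
- **Lid:** about 1.19 rad from depth, against a stop at 1.15, so the reading is slightly high. It was steady over the last second.
- **Button:** back out, about 2.5 mm below the panel.
- **Wrist force:** within its noise.
- **Rest, tongs and brush:** unchanged in the images.
- **Tray:** the plain image comparison flagged it (1446 pixels changed). Side by side, its outline is the same and the difference is the raised lid's shadow. 159 depth pixels in that region also differed; I did not look into those separately.

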